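Make up a signing kit and a proofreading kit

ROBOT

A 6-joint arm with a two-finger parallel gripper is mounted at the origin on a cart in front of the work surface, level with it; the furniture and walls round the work are solid. World frame = base frame: x ahead of the robot, y to its left, z up, the work surface at z = 0. Lengths are in mm, angles in rad, forces in N, time in s.
With the tool pointing down it reaches from about 275 to 750 mm from the base axis. Payload 10.2 kg.
Tool frame: the origin (TCP) lies midway between the tips of the shut fingers; the grasp point (between the pads) lies 19 mm behind it; z points along the fingers, y is the line along which they close (so a half turn about z gives the same grasp; the last joint's range is limited). The gripper opens to 85 mm and grips with 20 to 120 N. Pads are 22 mm wide; open, the fingers measure 114 mm over their backs; the gripper's body (76 mm by 85 mm) begins 54 mm behind the grasp point. The pads swing forward as they close: fully open they stand 13 mm farther back than shut.
Start: joints at [1.083, 0.313, 1.498, -0, 1.331, -0.223], TCP at [137.414, 506.704, 231.294] pointing down, gripper open.
Joint ranges: [-2.94, 2.94], [-0.97, 2.17], [0.19, 2.56], [-1.23, 4.37], [0.02, 3.11], [-2.88, 2.88]. Speed limits (rad/s): [2.39, 2.39, 3.01, 3.14, 3.14, 3.14].

INTERFACE

Orientations are given as a unit quaternion [w, x, y, z].
In Python, from rig import sense, capture, finish_job, find_in, place_of gives the robot as it stands. The module is installed in compiled form; this text tells all that it offers.
- The arm moves only by the shell command python3 -m jog 'ROWS' [FORCE]. ROWS is JSON, a list of rows, each an object of numbers: "tx", "ty", "tz": the shift along the tool's x, y, z in mm; "ax", "ay", "az": the turn, a rotation vector about the tool's x, y, z in rad; "jaw": the closure, from -1 (fully open) to 1 (shut), so that 0 is half open. In form: [{"tx": .., "ty": .., "tz": .., "ax": .., "ay": .., "az": .., "jaw": ..}, ...]. A call has 1 to 5 rows; each row shifts and turns the commanded pose from where the row before left it, along the tool's axes as they then stand; what a row does not reach is not made up. A row lasts 1/8 s, in which the tool goes at most 62.5 mm and 10.7 degrees, less where a joint would pass 70% of its speed; a pose out of reach is approached as far as the arm can. A call with a gripper value outside its range is refused whole. The fingers move at their own pace and stop on an object; FORCE is the grip in N (left out, the last holds). Time passes only in rows, so rows that do not move let the fingers close. It gives the time, the measured TCP pose, the force, the opening and the grip force at its end, in the units of the state.
- sense(): the state, without advancing time (a new reading comes with each control period).
- capture(name): name is "scene" or "top" or "wrist"; returns a dict with "color" (480x640x3 uint8, red, green, blue), "depth" (480x640 float32, mm along the optical axis (not along the pixel's ray), 0 where there is no reading), "fx", "fy", "cx", "cy" (pixels), "camera_from_world" (4x4, takes a point from world to camera coordinates); the wrist camera has in their place "mount" (4x4, takes a point from camera to tool coordinates, whose origin is the TCP and whose axes are the flange's). Camera axes: x right, y up, looking along -z (the intrinsics and any distortion apply to the point x, -y, -z); pixel columns grow to the right and rows downward; lengths in mm; the calibration is good to about 2 mm. A picture is of the moment at which its call begins: read the wrist's pose just before it.
- finish_job(): hands the job in; it is judged then, once.
Trained networks look in the newest picture that a camera, given by its name, has taken for a name from the list of things; names that differ only in an ending like _2 or _b are one class to them, and where a whole thing is asked for, a point or a joint stands for the part that bears it (a point fixed in the world has none). Each returns a list of dicts, best first, with "conf" (0 to 1); they miss things now and then, are a little off and sometimes report something else, mostly with a low value. They report only what shows in the picture. A call takes as long as a camera call.
- find_in(query, camera): "centre" ([column, row] in pixels, amid what is visible of it).
- place_of(query, camera): "centre" ([column, row] in pixels: a listed point, or the origin of a listed thing).
The state is a dict: "time_s": time; "joints": joint angles; "dq": joint speeds; "tau": joint torques, N m; "eef_pos": TCP position; "ee_rot": TCP orientation; "force": force on the tool from outside, world axes, zero at the start; "wrist_torque": the same for the moment, N m; "grip_width": opening from 0.0 (shut) to 1.0 (fully open); "grip_force": force on a finger pad.
Only numpy, scipy, OpenCV 4.12 (cv2) and the standard library are available. Lean on these libraries where they do the work, as an engineer would, in place of code of your own. Each camera call takes 0.05 s, during which the arm holds its last target. There are 200 camera calls.

TASK

Make up two desk kits from the things on the felt pad. The signing kit goes in the blue tray: the dark fountain pen lying lengthwise in the long compartment and the ink bottle standing in one of the two square cells. The proofreading kit goes in the yellow tray: the steel ball pen lying lengthwise in the long compartment, with the loupe standing and the eraser lying flat, each in a square cell of its own; keep the ink bottle upright throughout and leave the match box, stapler and card case on the pad where they are.

Things in the scene. Friction and masses are not known exactly. Their poses are not given: they have to be found in the camera images.
- fountain_pen: fountain pen, dark navy lacquer with a gold band and clip, 138 mm long along its y axis, 13 mm wide (x), 16 mm high with its clip; graspable body 13 mm high; 28 g, balance point at mid-length. Origin at the centre of its underside. Lies loose on a 2 mm felt desk pad at the start.
- ball_pen: ball pen of bare silver steel, 135 mm long along its y axis, 11 mm wide (x), 14 mm high with its clip; graspable body 10 mm high; 22 g, balance point at mid-length. Origin at the centre of its underside. Lies loose on a 2 mm felt desk pad at the start.
- ink_bottle: square clear-glass ink bottle with blue ink label and black round screw cap, 46 x 46 mm, body 44 mm high, 60 mm with the cap (cap 32 mm across); about 170 g. Origin at the centre of its underside. Stands loose on a 2 mm felt desk pad at the start.
- loupe: black round loupe (eyepiece magnifier), 36 mm across, 38 mm high, waisted; upright on its skirt; about 60 g. Origin at the centre of its underside. Stands loose on a 2 mm felt desk pad at the start.
- eraser: eraser, pink end in a dark green sleeve, 22 (x) x 46 (y) x 13 (z) mm, lying flat; 22 g. Origin at the centre of its underside. Lies loose on a 2 mm felt desk pad at the start.
- tray_blue: blue plastic kit tray, fixed, 161 (x) x 175 (y) x 12 mm. Origin: centre of underside, on a 2 mm pad; +x points roughly away from the robot (yaw within 0.25 rad). Floor 3 mm thick, walls rise 9 mm above it. Long compartment on the +x side: clear 72 (x) x 167 (y) mm, centre x = +40.5, y = 0. Two squarish cells on the -x side: clear 78 (x) x 82 (y) mm, centres x = -37.5, y = +42.5 and -42.5 mm.
- tray_yellow: yellow plastic kit tray, fixed, 161 (x) x 175 (y) x 12 mm. Origin: centre of underside, on a 2 mm pad; +x points roughly away from the robot (yaw within 0.25 rad). Floor 3 mm thick, walls rise 9 mm above it. Long compartment on the +x side: clear 72 (x) x 167 (y) mm, centre x = +40.5, y = 0. Two squarish cells on the -x side: clear 78 (x) x 82 (y) mm, centres x = -37.5, y = +42.5 and -42.5 mm.
- match_box: match box, red top with a yellow disc, 36 (x) x 53 (y) x 15 mm; belongs to no kit, stays where it is. Origin at the centre of its underside. Lies loose on a 2 mm felt desk pad at the start.
- stapler: green desk stapler, 38 (x) x 155 (y) x 47 mm; belongs to no kit, stays where it is. Origin at the centre of its underside. Stands loose on a 2 mm felt desk pad at the start.
- card_case: brown leather card case, 55 (x) x 95 (y) x 14 mm; belongs to no kit, stays where it is. Origin at the centre of its underside. Lies loose on a 2 mm felt desk pad at the start.

How it is judged (in metres and radians):
At the end, for the whole second after the job is handed in: Pens flat in the long compartments (18 mm along, 33 mm across, 0.4 rad): fountain in blue, ball in yellow. Ink bottle upright in a blue cell; loupe upright and eraser flat in different yellow cells (30/32 mm, 0.08 rad). All at rest; match box, stapler, card case within 30 mm of their start (x of fountain_pen in the frame of tray_blue between 0.0075 and 0.0735 m and y of fountain_pen in the frame of tray_blue between -0.018 and 0.018 m and z of fountain_pen in the frame of tray_blue between 0 and 0.016 m and angle between fountain_pen's own y axis and vertical between 1.52 and 1.62 rad and angle between the y axis of fountain_pen and the y axis of tray_blue, either way round below 0.4 rad and linear speed of each of fountain_pen, ball_pen below 0.02 m/s and angular speed of each of fountain_pen, ball_pen below 0.2 rad/s and x of ball_pen in the frame of tray_yellow between 0.0075 and 0.0735 m and y of ball_pen in the frame of tray_yellow between -0.018 and 0.018 m and z of ball_pen in the frame of tray_yellow between 0 and 0.016 m and angle between ball_pen's own y axis and vertical between 1.52 and 1.62 rad and angle between the y axis of ball_pen and the y axis of tray_yellow, either way round below 0.4 rad and ((x of ink_bottle in the frame of tray_blue between -0.0675 and -0.0075 m and y of ink_bottle in the frame of tray_blue between 0.0105 and 0.0745 m and z of ink_bottle in the frame of tray_blue between 0 and 0.007 m and angle between ink_bottle's own z axis and vertical below 0.08 rad and linear speed of ink_bottle below 0.02 m/s and angular speed of ink_bottle below 0.2 rad/s) or (x of ink_bottle in the frame of tray_blue between -0.0675 and -0.0075 m and y of ink_bottle in the frame of tray_blue between -0.0745 and -0.0105 m and z of ink_bottle in the frame of tray_blue between 0 and 0.007 m and angle between ink_bottle's own z axis and vertical below 0.08 rad and linear speed of ink_bottle below 0.02 m/s and angular speed of ink_bottle below 0.2 rad/s)) and (((x of loupe in the frame of tray_yellow between -0.0675 and -0.0075 m and y of loupe in the frame of tray_yellow between 0.0105 and 0.0745 m and z of loupe in the frame of tray_yellow between 0 and 0.007 m and angle between loupe's own z axis and vertical below 0.08 rad and linear speed of loupe below 0.02 m/s and angular speed of loupe below 0.2 rad/s) and (x of eraser in the frame of tray_yellow between -0.0675 and -0.0075 m and y of eraser in the frame of tray_yellow between -0.0745 and -0.0105 m and z of eraser in the frame of tray_yellow between 0 and 0.007 m and angle between eraser's own z axis and vertical below 0.08 rad and linear speed of eraser below 0.02 m/s and angular speed of eraser below 0.2 rad/s)) or ((x of loupe in the frame of tray_yellow between -0.0675 and -0.0075 m and y of loupe in the frame of tray_yellow between -0.0745 and -0.0105 m and z of loupe in the frame of tray_yellow between 0 and 0.007 m and angle between loupe's own z axis and vertical below 0.08 rad and linear speed of loupe below 0.02 m/s and angular speed of loupe below 0.2 rad/s) and (x of eraser in the frame of tray_yellow between -0.0675 and -0.0075 m and y of eraser in the frame of tray_yellow between 0.0105 and 0.0745 m and z of eraser in the frame of tray_yellow between 0 and 0.007 m and angle between eraser's own z axis and vertical below 0.08 rad and linear speed of eraser below 0.02 m/s and angular speed of eraser below 0.2 rad/s))) and distance of each of match_box, stapler, card_case from where it was at the start of the episode below 0.03 m); the robot touches nothing.
It fails at once if the ink bottle is tipped by more than about 35 degrees (angle between ink_bottle's own z axis and vertical above 0.6 rad).
It fails at once if the match box is moved more than 30 mm (distance of match_box from where it was at the start of the episode above 0.03 m).
It fails at once if the stapler is moved more than 30 mm (distance of stapler from where it was at the start of the episode above 0.03 m).
It fails at once if the card case is moved more than 30 mm (distance of card_case from where it was at the start of the episode above 0.03 m).
It also fails if it takes over 104 s, if anything falls off the work surface, if the arm or the gripper's body presses on something with over 40 N, if the wrist force passes 120 N, or if a joint passes its speed limit or range.

## Working session

There is one attempt and no reset: what is moved stays moved. The work goes in short steps, Python scripts to look and compute and a shell command to move; the robot and the scene stay as the last step left them, time stands still between calls to the robot, and variables do not carry over. Pictures are saved under pics/ and viewed, at most 17 in all, crops included, and the job is handed in when it is done.

```bash
mkdir -p pics; cat > h.py <<'E'
import numpy as np, cv2, json
from rig import *
from scipy.spatial.transform import Rotation as R
def cap(n):
    s=sense(); c=capture(n)
    if 'mount' in c:
        T=np.eye(4); q=s['ee_rot']; T[:3,:3]=R.from_quat([q[1],q[2],q[3],q[0]]).as_matrix(); T[:3,3]=s['eef_pos']
        c['wfc']=T@np.array(c['mount'])
    else: c['wfc']=np.linalg.inv(np.array(c['camera_from_world']))
    return c
def save(c,f): cv2.imwrite('pics/'+f,c['color'][:,:,::-1])
def pts(c):
    d=c['depth']; v,u=np.mgrid[:480,:640]
    P=np.stack([(u-c['cx'])/c['fx']*d,-(v-c['cy'])/c['fy']*d,-d,np.ones_like(d)],-1)
    return (P@c['wfc'].T)[...,:3]
def at_z(c,u,v,z):
    r=c['wfc'][:3,:3]@np.array([(u-c['cx'])/c['fx'],-(v-c['cy'])/c['fy'],-1]); o=c['wfc'][:3,3]
    return o+r*(z-o[2])/r[2]
E
python3 - <<'E'
from h import *
print(sense())
for n in ('scene','top'):
    c=cap(n); save(c,n+'0.png'); print({k:c[k] for k in c if k not in('color','depth')})
    P=pts(c)
    for q in ['fountain_pen','ball_pen','ink_bottle','loupe','eraser','tray_blue','tray_yellow','match_box','stapler','card_case']:
        r=[(np.round(x['centre']).astype(int).tolist(),round(x['conf'],2)) for x in place_of(q,n)[:3]]
        print(q,[(a,P[min(a[1],479),min(a[0],639)].round().tolist(),cf) for a,cf in r])
E
```

```text
{'time_s': 0.0, 'joints': array([ 1.08262217e+00,  3.13457137e-01,  1.49850468e+00,  7.73927234e-06,
        1.33098142e+00, -2.23409211e-01]), 'dq': array([-0.00087859,  0.00240837,  0.00043585, -0.00081758,  0.00044372,
       -0.00103591]), 'tau': array([ 3.00468118e-04, -4.12269187e+01, -2.59737110e+01, -2.03476702e-04,
        4.26115395e-03,  4.36753908e-05]), 'eef_pos': array([137.2644031 , 506.45078327, 230.70597792]), 'ee_rot': array([-2.38749600e-04,  1.31997026e-01,  9.91249882e-01, -6.31691367e-04]), 'force': array([ 0.91232108, -0.96469431,  0.24646204]), 'wrist_torque': array([-0.01612258, -0.00918603, -0.01083779]), 'grip_force': 0.0, 'grip_width': 0.9977092088393328}
{'fx': 488.397445059585, 'fy': 488.397445059585, 'cx': 322.556406632398, 'cy': 232.4054850610871, 'camera_from_world': array([[ 7.60134482e-01, -6.49659824e-01, -1.17338064e-02,
        -4.41821884e+02],
       [ 3.57722849e-01,  4.03341734e-01,  8.42229071e-01,
        -2.45553415e+02],
       [-5.42429657e-01, -6.44404809e-01,  5.38992123e-01,
        -5.95254206e+02],
       [ 0.00000000e+00,  0.000000
[... 1845 characters left out ...]
000e+00]])}
fountain_pen [([267, 195], [684.0, 89.0, 9.0], 0.68)]
ball_pen [([354, 198], [678.0, -95.0, 10.0], 0.51), ([351, 236], [595.0, -88.0, 17.0], 0.44)]
ink_bottle [([345, 290], [479.0, -72.0, 63.0], 0.71)]
loupe [([284, 239], [585.0, 50.0, 37.0], 0.72)]
eraser [([351, 236], [595.0, -88.0, 17.0], 0.75)]
tray_blue [([179, 298], [466.0, 265.0, 10.0], 0.94), ([281, 236], [593.0, 57.0, 26.0], 0.43)]
tray_yellow [([433, 298], [468.0, -257.0, 6.0], 0.88), ([342, 293], [473.0, -66.0, 60.0], 0.52)]
match_box [([282, 293], [476.0, 54.0, 19.0], 0.62)]
stapler [([440, 194], [678.0, -269.0, 48.0], 0.83)]
card_case [([168, 184], [704.0, 296.0, 18.0], 0.86), ([350, 200], [675.0, -87.0, 4.0], 0.18)]
```

View pics/top0.png

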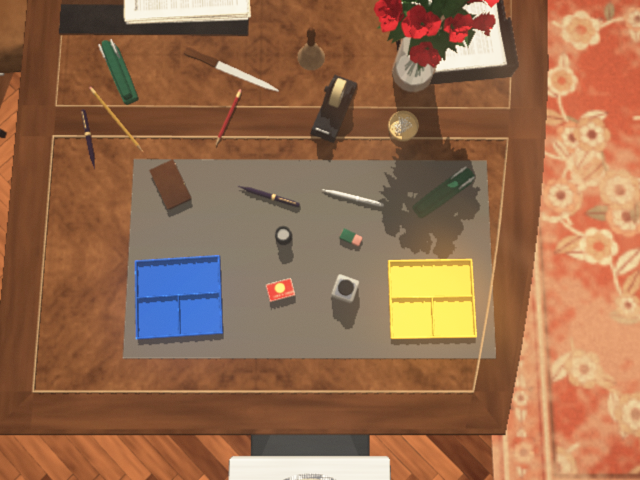

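View pics/scene0.png

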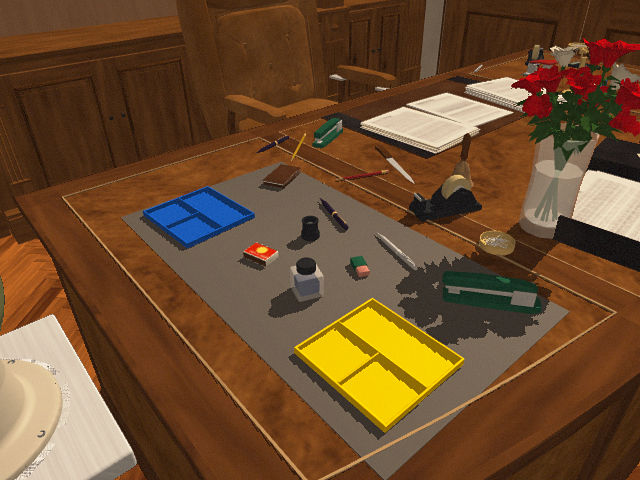

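The top view shows blue tray (179,298), yellow tray (432,299), fountain pen (269,197), ball pen (353,198), loupe (284,237), eraser (351,238), ink bottle (345,289), match box (281,290), and stapler (445,192) clear to the right of the ball pen. The scene view agrees. The low-confidence extra network hits (ball_pen on the eraser, tray_yellow on the bottle, etc.) are wrong.

```bash
python3 - <<'E'
from h import *
c=cap('top'); P=pts(c); im=c['color'].astype(int)
hsv=cv2.cvtColor(c['color'],cv2.COLOR_RGB2HSV).astype(int)
def rect(name,mask,roi,z):
    m=np.zeros((480,640),np.uint8); u0,v0,u1,v1=roi; m[v0:v1,u0:u1]=mask[v0:v1,u0:u1]
    n,l,st,_=cv2.connectedComponentsWithStats(m); i=1+st[1:,4].argmax()
    v,u=np.nonzero(l==i); W=np.array([at_z(c,a,b,z)[:2] for a,b in zip(u,v)])
    (x,y),(w,h),_=r=cv2.minAreaRect(W.astype(np.float32)); b=cv2.boxPoints(r)
    e=max((b[1]-b[0],b[2]-b[1]),key=np.linalg.norm)
    print(name,st[i,4],'c',round(x,1),round(y,1),'wh',round(w,1),round(h,1),'long-axis ang',round(np.arctan2(e[1],e[0])%np.pi,3), 'medz',np.median(P[v,u,2]).round(1))
pad=np.median(im[165:180,380:400].reshape(-1,3),0); print(pad, [P[v,u].round(1).tolist() for v,u in((220,310),(330,300),(170,220))])
diff=np.abs(im-pad).max(-1)
S=hsv[...,1]; H=hsv[...,0]
rect('fpen',diff>28,(230,180,310,212),9)
rect('bpen',im.min(-1)>pad.max()+25,(315,183,390,212),8)
rect('eraser',(S>90),(335,226,368,250),14)
rect('loupe',diff>30,(268,222,298,252),36)
rect('bottle',diff>25,(328,270,364,304),40)
rect('blue',(S>150)&(H>100)&(H<130),(120,240,240,350),12)
rect('yellow',(S>120)&(H>20)&(H<35),(370,240,490,350),12)
rect('match',(S>110),(262,272,300,306),15)
m=P[...,2]
for nm,roi,zl in(('bottle',(328,270,364,304),52),('loupe',(268,222,298,252),28)):
    u0,v0,u1,v1=roi; Q=P[v0:v1,u0:u1].reshape(-1,3); Q=Q[Q[:,2]>zl]; print(nm,Q.mean(0),len(Q),Q.min(0),Q.max(0))
E
```

```text
[126.  111.5  93. ] [[631.9, -2.4, 0.8], [401.7, 17.2, 3.7], [739.6, 190.3, 3.6]]
fpen 510 c 677.6 82.0 wh 132.4 23.9 long-axis ang 1.247 medz 4.6
bpen 176 c 682.4 -90.3 wh 124.8 7.4 long-axis ang 1.324 medz 11.2
eraser 89 c 587.4 -99.9 wh 18.1 22.0 long-axis ang 2.758 medz 12.8
loupe 341 c 586.1 52.6 wh 51.9 32.7 long-axis ang 0.009 medz 20.3
bottle 498 c 487.3 -73.2 wh 47.8 45.4 long-axis ang 1.25 medz 46.7
blue 6397 c 469.3 267.3 wh 159.0 173.9 long-axis ang 1.639 medz 4.9
yellow 6137 c 467.7 -253.0 wh 161.4 175.9 long-axis ang 1.589 medz 5.6
match 437 c 483.4 58.8 wh 36.2 52.2 long-axis ang 1.857 medz 16.4
bottle [481.04902921 -70.35294298 111.18526716] 213 [383.01376877 -88.04063701  52.07289987] [ 501.00183984   -3.99103576 1232.48471835]
loupe [590.86566862  51.24621911  73.92391912] 127 [383.01376877  -3.99103576  28.01022336] [ 611.8235854    68.75403292 1232.48471835]
```

```bash
cat >> h.py <<'E'
def yaw():
    s=sense(); q=s['ee_rot']; M=R.from_quat([q[1],q[2],q[3],q[0]]).as_matrix()
    return np.arctan2(M[1,1],M[0,1]), np.array(s['eef_pos']), M
def plan(x,y,z,ang,N,frm=None):
    """equal rows taking the down-pointing tool to x,y,z with closing direction ang"""
    a,p,M=yaw() if frm is None else (frm[3],np.array(frm[:3],float),None)
    d=(ang-a+np.pi)%(2*np.pi)-np.pi
    if abs(d)>np.pi/2 and abs(a-np.sign(d)*0)<9: pass
    k=d/N; S=np.zeros((2,2))
    for i in range(N):
        b=a+k*i; S+=np.array([[np.sin(b),np.cos(b)],[-np.cos(b),np.sin(b)]])  # cols: tool x,y in world
    t=np.linalg.solve(S,[x-p[0],y-p[1]])
    print(f'N={N} tx {t[0]:.1f} ty {t[1]:.1f} tz {(p[2]-z)/N:.1f} az {-k:.4f}  (from {p.round(1)} {a:.3f})', 'tilt',None if M is None else M[:2,2].round(4))
E
python3 - <<'E'
from h import *
a,p,M=yaw(); print(M.round(3))
plan(660,82,210,-0.324,15)
print(capture('wrist')['mount'])
E
```

```text
[[-0.965  0.262 -0.   ]
 [ 0.262  0.965 -0.   ]
 [ 0.    -0.    -1.   ]]
N=15 tx 47.3 ty 16.9 tz 1.4 az 0.1087  (from [137.4 506.7 231.3] 1.306) tilt [-0.0001 -0.    ]
[[ 1.07718622e-03  9.48692276e-01  3.16198996e-01  8.03746610e+01]
 [ 9.99999414e-01 -1.05542264e-03 -2.40083889e-04 -9.39183678e-01]
 [ 1.05957847e-04  3.16199069e-01 -9.48692857e-01 -1.43064119e+02]
 [ 0.00000000e+00  0.00000000e+00  0.00000000e+00  1.00000000e+00]]
```

```bash
sed -i 's/\[\[np.sin(b),np.cos(b)\],\[-np.cos(b),np.sin(b)\]\]/[[-np.sin(b),np.cos(b)],[np.cos(b),np.sin(b)]]/; /abs(d)>np.pi/d' h.py
python3 - <<'E'
from h import *
plan(660,82,210,-0.324,15)
plan(660,82,210,-0.324+np.pi,15)
E
```

```text
N=15 tx -47.3 ty 16.9 tz 1.4 az 0.1087  (from [137.4 506.7 231.3] 1.306) tilt [-0.  0.]
N=15 tx -21.4 ty -44.6 tz 1.4 az -0.1008  (from [137.4 506.7 231.3] 1.306) tilt [-0.  0.]
```

```bash
for i in 1; do python3 -m jog '[{"tx":-47.3,"ty":16.9,"tz":1.4,"az":0.1087},{"tx":-47.3,"ty":16.9,"tz":1.4,"az":0.1087},{"tx":-47.3,"ty":16.9,"tz":1.4,"az":0.1087},{"tx":-47.3,"ty":16.9,"tz":1.4,"az":0.1087},{"tx":-47.3,"ty":16.9,"tz":1.4,"az":0.1087}]'; python3 -m jog '[{"tx":-47.3,"ty":16.9,"tz":1.4,"az":0.1087},{"tx":-47.3,"ty":16.9,"tz":1.4,"az":0.1087},{"tx":-47.3,"ty":16.9,"tz":1.4,"az":0.1087},{"tx":-47.3,"ty":16.9,"tz":1.4,"az":0.1087},{"tx":-47.3,"ty":16.9,"tz":1.4,"az":0.1087}]'; python3 -m jog '[{"tx":-47.3,"ty":16.9,"tz":1.4,"az":0.1087},{"tx":-47.3,"ty":16.9,"tz":1.4,"az":0.1087},{"tx":-47.3,"ty":16.9,"tz":1.4,"az":0.1087},{"tx":-47.3,"ty":16.9,"tz":1.4,"az":0.1087},{"tx":-47.3,"ty":16.9,"tz":1.4,"az":0.1087}]'; done
python3 - <<'E'
from h import *
print(yaw()[:2])
c=cap('wrist'); save(c,'w1.png'); print(c['fx'],c['cx'],c['cy'])
for q in ['fountain_pen','loupe']:
    for r in place_of(q,'wrist')[:2]: print(q,r,at_z(c,*r['centre'],2))
E
```

```text
(np.float64(1.3060302257928904), array([137.40972344, 506.70601151, 231.30763339]))
348.2496048094136 317.7187688396987 234.62412365972813schema error: expected keys tx, ty, tz, ax, ay, az, jaw
schema error: expected keys tx, ty, tz, ax, ay, az, jaw
schema error: expected keys tx, ty, tz, ax, ay, az, jaw
```

View pics/w1.png

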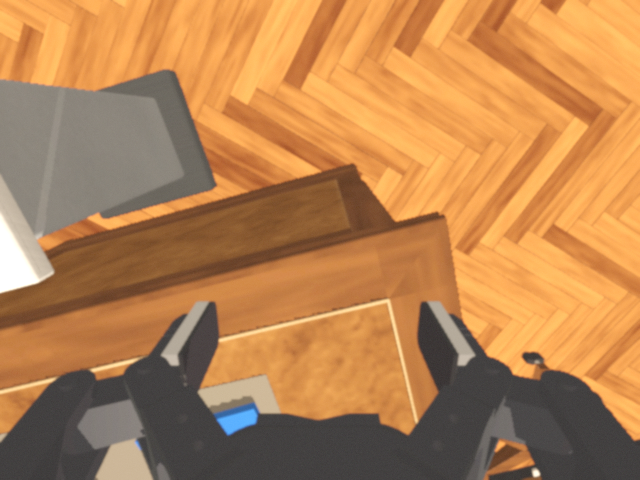

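The move was refused (all seven keys are needed), so the wrist picture still shows the floor and desk edge, with the fingertips at (215,310) and (430,310).

```bash
python3 -m jog '[{"tx":-47.3,"ty":16.9,"tz":1.4,"ax":0,"ay":0,"az":0.1087,"jaw":-1},{"tx":-47.3,"ty":16.9,"tz":1.4,"ax":0,"ay":0,"az":0.1087,"jaw":-1},{"tx":-47.3,"ty":16.9,"tz":1.4,"ax":0,"ay":0,"az":0.1087,"jaw":-1},{"tx":-47.3,"ty":16.9,"tz":1.4,"ax":0,"ay":0,"az":0.1087,"jaw":-1},{"tx":-47.3,"ty":16.9,"tz":1.4,"ax":0,"ay":0,"az":0.1087,"jaw":-1}]'; python3 -m jog '[{"tx":-47.3,"ty":16.9,"tz":1.4,"ax":0,"ay":0,"az":0.1087,"jaw":-1},{"tx":-47.3,"ty":16.9,"tz":1.4,"ax":0,"ay":0,"az":0.1087,"jaw":-1},{"tx":-47.3,"ty":16.9,"tz":1.4,"ax":0,"ay":0,"az":0.1087,"jaw":-1},{"tx":-47.3,"ty":16.9,"tz":1.4,"ax":0,"ay":0,"az":0.1087,"jaw":-1},{"tx":-47.3,"ty":16.9,"tz":1.4,"ax":0,"ay":0,"az":0.1087,"jaw":-1}]'; python3 -m jog '[{"tx":-47.3,"ty":16.9,"tz":1.4,"ax":0,"ay":0,"az":0.1087,"jaw":-1},{"tx":-47.3,"ty":16.9,"tz":1.4,"ax":0,"ay":0,"az":0.1087,"jaw":-1},{"tx":-47.3,"ty":16.9,"tz":1.4,"ax":0,"ay":0,"az":0.1087,"jaw":-1},{"tx":-47.3,"ty":16.9,"tz":1.4,"ax":0,"ay":0,"az":0.1087,"jaw":-1},{"tx":-47.3,"ty":16.9,"tz":1.4,"ax":0,"ay":0,"az":0.1087,"jaw":-1}]'
python3 - <<'E'
from h import *
print(yaw())
c=cap('wrist'); save(c,'w2.png')
for q in ['fountain_pen','loupe']:
    for r in place_of(q,'wrist')[:2]: print(q,r,at_z(c,*r['centre'],2))
E
```

```text
time_s: 1.98
eef_pos: [384.8, 471.8, 224.0]
ee_rot: [-0.0, 0.395, 0.919, -0.0]
force: [0.3, -0.3, -0.2]
grip_width: 0.997
grip_force: 0.0
time_s: 2.6
eef_pos: [576.9, 314.5, 217.0]
ee_rot: [-0.0, 0.627, 0.779, -0.0]
force: [-0.3, 0.3, -0.5]
grip_width: 0.997
grip_force: 0.0
time_s: 3.22
eef_pos: [660.0, 80.5, 209.9]
ee_rot: [-0.0, 0.813, 0.582, -0.0]
force: [0.3, -0.2, 0.2]
grip_width: 0.998
grip_force: 0.0
(np.float64(-0.3280803168849848), array([659.96375796,  80.54069312, 209.94344081]), array([[ 3.22226326e-01,  9.46662636e-01, -2.21973851e-04],
       [ 9.46662661e-01, -3.22226323e-01,  5.24309098e-05],
       [-2.18914343e-05, -2.27028976e-04, -9.99999974e-01]]))
fountain_pen {'centre': [310.2, 349.2], 'conf': 0.73} [594.38307296 -88.06360881   2.        ]
fountain_pen {'centre': [338.9, 183.3], 'conf': 0.57} [687.08348092  90.5323064    2.        ]
loupe {'centre': [268.3, 244.8], 'conf': 0.57} [595.26294243  51.66828537   2.        ]
```

View pics/w2.png

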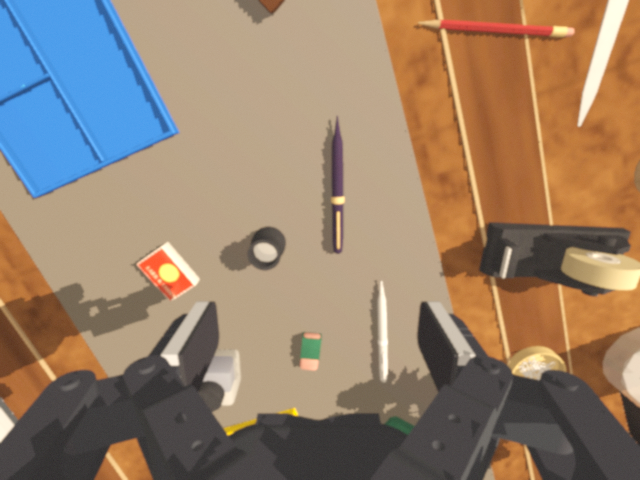

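The wrist view shows the fountain pen at (338,184), ball pen at (382,330), eraser (311,350) and loupe (266,247). The 0.73 fountain-pen hit is the eraser; the 0.57 one is right.

```bash
cat >> h.py <<'E'
def rect(c,name,mask,roi,z):
    m=np.zeros((480,640),np.uint8); u0,v0,u1,v1=roi; m[v0:v1,u0:u1]=mask[v0:v1,u0:u1]
    n,l,st,_=cv2.connectedComponentsWithStats(m); i=1+st[1:,4].argmax()
    v,u=np.nonzero(l==i); W=np.array([at_z(c,a,b,z)[:2] for a,b in zip(u,v)])
    (x,y),(w,h),_=r=cv2.minAreaRect(W.astype(np.float32)); b=cv2.boxPoints(r)
    e=max((b[1]-b[0],b[2]-b[1]),key=np.linalg.norm); p=np.linalg.svd(W-W.mean(0),full_matrices=False)[2][0]
    print(name,st[i,4],'c',round(x,1),round(y,1),'mean',W.mean(0).round(1),'wh',round(w,1),round(h,1),'long',round(np.arctan2(e[1],e[0])%np.pi,3),'pca',round(np.arctan2(p[1],p[0])%np.pi,3))
E
python3 - <<'E'
from h import *
c=cap('wrist'); im=c['color'].astype(int); hsv=cv2.cvtColor(c['color'],cv2.COLOR_RGB2HSV).astype(int)
P=pts(c)
rect(c,'fpen',(im.max(-1)<110)|(hsv[...,1]>110),(322,105,352,260),9)
rect(c,'bpen',im.min(-1)>165,(370,270,396,390),8)
rect(c,'eraser',(hsv[...,1]>70),(295,325,330,375),15)
rect(c,'loupe',im.max(-1)<90,(245,222,292,272),20)
print(im[150,280],im[330,381],im[300,340],P[150,280],P[350,311],P[184,338])
E
```

```text
fpen 927 c 681.9 84.6 mean [682.2  89. ] wh 128.1 10.2 long 1.256 pca 1.253
bpen 672 c 682.9 -89.3 mean [683.5 -88.3] wh 132.7 9.3 long 1.307 pca 1.328
eraser 979 c 597.9 -83.1 mean [594.3 -82.7] wh 62.9 38.8 long 1.244 pca 1.276
loupe 274 c 599.9 67.3 mean [599.5  67.4] wh 17.8 27.4 long 2.773 pca 2.906
[188 168 142] [242 226 204] [187 166 137] [642.24287439 139.96293868   3.32890004] [598.53439635 -80.17865729  16.11583111] [685.90707378  92.03978081  14.97124271]
```

```bash
python3 -m jog '[{"tx":13.5,"ty":19.7,"tz":46,"ax":0,"ay":0,"az":-0.012,"jaw":-1},{"tx":0,"ty":0,"tz":50,"ax":0,"ay":0,"az":0,"jaw":-0.5},{"tx":0,"ty":0,"tz":50,"ax":0,"ay":0,"az":0,"jaw":-0.5},{"tx":0,"ty":0,"tz":40,"ax":0,"ay":0,"az":0,"jaw":-0.5},{"tx":0,"ty":0,"tz":20,"ax":0,"ay":0,"az":0,"jaw":-0.5}]' 40; python3 -m jog '[{"tx":0,"ty":0,"tz":0,"ax":0,"ay":0,"az":0,"jaw":-0.5},{"tx":0,"ty":0,"tz":0,"ax":0,"ay":0,"az":0,"jaw":1},{"tx":0,"ty":0,"tz":0,"ax":0,"ay":0,"az":0,"jaw":1},{"tx":0,"ty":0,"tz":0,"ax":0,"ay":0,"az":0,"jaw":1},{"tx":0,"ty":0,"tz":0,"ax":0,"ay":0,"az":0,"jaw":1}]' 40
```

```text
time_s: 4.05
eef_pos: [681.6, 90.2, 2.1]
ee_rot: [-0.001, 0.808, 0.589, -0.001]
force: [0.3, 1.1, -0.2]
grip_width: 0.75
grip_force: 0.0
time_s: 4.68
eef_pos: [683.2, 88.7, 5.5]
ee_rot: [0.001, 0.809, 0.588, 0.001]
force: [-1.2, 0.7, 5.3]
grip_width: 0.129
grip_force: 40.3
```

```bash
python3 -m jog '[{"tx":0,"ty":0,"tz":-15,"ax":0,"ay":0,"az":0,"jaw":1},{"tx":0,"ty":0,"tz":-30,"ax":0,"ay":0,"az":0,"jaw":1},{"tx":0,"ty":0,"tz":-30,"ax":0,"ay":0,"az":0,"jaw":1},{"tx":0,"ty":0,"tz":0,"ax":0,"ay":0,"az":0,"jaw":1}]'
python3 - <<'E'
from h import *
plan(509.7,270,60,.068,6)
E
```

```text
time_s: 5.18
eef_pos: [683.9, 88.6, 82.6]
ee_rot: [0.002, 0.809, 0.588, 0.002]
force: [-0.5, 0.6, -0.3]
grip_width: 0.13
grip_force: 39.6
N=6 tx 25.6 ty -33.5 tz 3.8 az -0.0634  (from [683.9  88.6  82.6] -0.312) tilt [ 0.0053 -0.0002]
```

```bash
python3 -m jog '[{"tx":25.6,"ty":-33.5,"tz":3.8,"ax":0,"ay":0,"az":-0.0634,"jaw":1},{"tx":25.6,"ty":-33.5,"tz":3.8,"ax":0,"ay":0,"az":-0.0634,"jaw":1},{"tx":25.6,"ty":-33.5,"tz":3.8,"ax":0,"ay":0,"az":-0.0634,"jaw":1},{"tx":25.6,"ty":-33.5,"tz":3.8,"ax":0,"ay":0,"az":-0.0634,"jaw":1},{"tx":25.6,"ty":-33.5,"tz":3.8,"ax":0,"ay":0,"az":-0.0634,"jaw":1}]'; python3 -m jog '[{"tx":25.6,"ty":-33.5,"tz":3.8,"ax":0,"ay":0,"az":-0.0634,"jaw":1},{"tx":0,"ty":0,"tz":0,"ax":0,"ay":0,"az":0,"jaw":1},{"tx":0,"ty":0,"tz":0,"ax":0,"ay":0,"az":0,"jaw":1}]'
python3 - <<'E'
from h import *
plan(509.7,270,9.5,.068,2)
c=cap('wrist'); save(c,'w3.png')
for q in ['fountain_pen','tray_blue']:
    for r in place_of(q,'wrist')[:2]: print(q,r,at_z(c,*r['centre'],56 if q[0]=='f' else 2))
E
```

```text
time_s: 5.8
eef_pos: [540.7, 245.6, 59.4]
ee_rot: [-0.0, 0.705, 0.709, -0.001]
force: [0.6, 0.7, 0.2]
grip_width: 0.129
grip_force: 39.6
time_s: 6.18
eef_pos: [509.0, 269.9, 56.3]
ee_rot: [0.0, 0.683, 0.73, -0.0]
force: [0.4, -0.0, 0.4]
grip_width: 0.128
grip_force: 39.6
N=2 tx 0.0 ty 0.3 tz 23.4 az -0.0004  (from [509.  269.9  56.3] 0.067) tilt [ 0.     -0.0002]
fountain_pen {'centre': [319.5, 298.2], 'conf': 0.9} [510.37178253 271.33838337  56.        ]
```

View pics/w3.png

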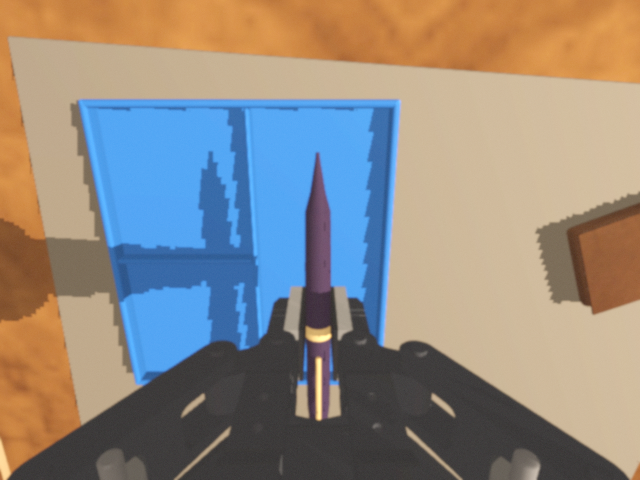

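The wrist picture shows the pen held at (318,290), in line with the tray and over the long compartment (walls at columns 250 and 390).

```bash
python3 -m jog '[{"tx":0,"ty":0,"tz":25,"ax":0,"ay":0,"az":0,"jaw":1},{"tx":0,"ty":0,"tz":15,"ax":0,"ay":0,"az":0,"jaw":1},{"tx":0,"ty":0,"tz":6.5,"ax":0,"ay":0,"az":0,"jaw":1},{"tx":0,"ty":0,"tz":0,"ax":0,"ay":0,"az":0,"jaw":1},{"tx":0,"ty":0,"tz":0,"ax":0,"ay":0,"az":0,"jaw":0.5}]'; python3 -m jog '[{"tx":0,"ty":0,"tz":0,"ax":0,"ay":0,"az":0,"jaw":0.5},{"tx":0,"ty":0,"tz":0,"ax":0,"ay":0,"az":0,"jaw":0.5},{"tx":0,"ty":0,"tz":-30,"ax":0,"ay":0,"az":0,"jaw":0.5},{"tx":0,"ty":0,"tz":-60,"ax":0,"ay":0,"az":0,"jaw":-0.5},{"tx":0,"ty":0,"tz":-30,"ax":0,"ay":0,"az":0,"jaw":-0.5}]'
python3 - <<'E'
from h import *
plan(683,-89,110,-.249,9)
c=cap('wrist');save(c,'w4.png'); im=c['color'].astype(int); hsv=cv2.cvtColor(c['color'],cv2.COLOR_RGB2HSV).astype(int)
for r in place_of('fountain_pen','wrist')[:2]: print(r,at_z(c,*r['centre'],8))
E
```

```text
time_s: 6.95
eef_pos: [509.1, 270.3, 10.7]
ee_rot: [0.0, 0.683, 0.731, 0.001]
force: [0.3, -0.0, 0.2]
grip_width: 0.248
grip_force: 0.0
time_s: 7.58
eef_pos: [509.4, 270.5, 133.3]
ee_rot: [0.001, 0.683, 0.731, 0.002]
force: [-0.8, -0.1, -0.4]
grip_width: 0.668
grip_force: 0.0
N=9 tx -38.6 ty 22.2 tz 2.6 az 0.0352  (from [509.4 270.5 133.3] 0.068) tilt [0.0039 0.0012]
{'centre': [389.3, 431.6], 'conf': 0.63} [597.039859    58.86767063   8.        ]
{'centre': [318.9, 224.3], 'conf': 0.57} [511.53531954 270.16385095   8.        ]
```

View pics/w4.png

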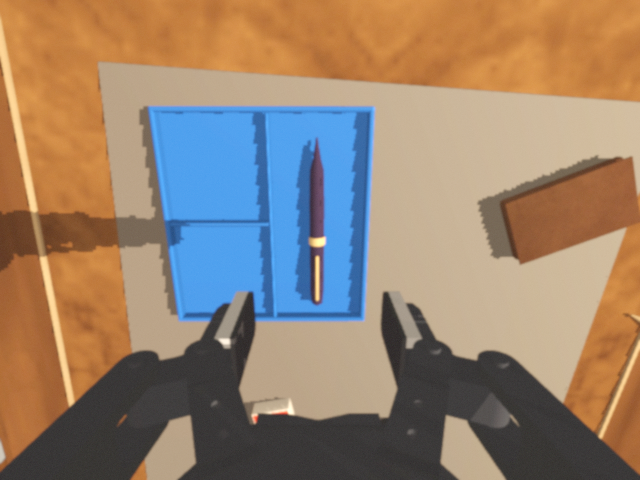

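The fountain pen lies well inside the long compartment at (318,222). Next is the ball pen.

```bash
python3 -m jog '[{"tx":-38.6,"ty":22.2,"tz":2.6,"ax":0,"ay":0,"az":0.0352,"jaw":-0.5},{"tx":-38.6,"ty":22.2,"tz":2.6,"ax":0,"ay":0,"az":0.0352,"jaw":-0.5},{"tx":-38.6,"ty":22.2,"tz":2.6,"ax":0,"ay":0,"az":0.0352,"jaw":-0.5},{"tx":-38.6,"ty":22.2,"tz":2.6,"ax":0,"ay":0,"az":0.0352,"jaw":-0.5},{"tx":-38.6,"ty":22.2,"tz":2.6,"ax":0,"ay":0,"az":0.0352,"jaw":-0.5}]'; python3 -m jog '[{"tx":-38.6,"ty":22.2,"tz":2.6,"ax":0,"ay":0,"az":0.0352,"jaw":-0.5},{"tx":-38.6,"ty":22.2,"tz":2.6,"ax":0,"ay":0,"az":0.0352,"jaw":-0.5},{"tx":-38.6,"ty":22.2,"tz":2.6,"ax":0,"ay":0,"az":0.0352,"jaw":-0.5},{"tx":-38.6,"ty":22.2,"tz":2.6,"ax":0,"ay":0,"az":0.0352,"jaw":-0.5},{"tx":0,"ty":0,"tz":0,"ax":0,"ay":0,"az":0,"jaw":-0.5}]'
python3 - <<'E'
from h import *
plan(683,-89,4,-.249,3)
c=cap('wrist');save(c,'w5.png'); im=c['color'].astype(int)
for r in place_of('ball_pen','wrist')[:2]: print(r,at_z(c,*r['centre'],7))
u,v=320,250
rect(c,'bpen',im.min(-1)>200,(250,120,400,440),8)
E
```

```text
time_s: 8.3
eef_pos: [619.2, 75.9, 115.9]
ee_rot: [-0.001, 0.745, 0.667, -0.0]
force: [1.0, 1.6, 0.3]
grip_width: 0.747
grip_force: 0.0
time_s: 8.93
eef_pos: [681.7, -92.3, 104.8]
ee_rot: [-0.001, 0.791, 0.612, -0.001]
force: [-1.1, 1.1, 0.1]
grip_width: 0.752
grip_force: 0.0
N=3 tx 1.2 ty 0.2 tz 33.6 az -0.0013  (from [681.7 -92.3 104.8] -0.253) tilt [-0.0017  0.0001]
{'centre': [317.4, 230.0], 'conf': 0.92} [683.12670058 -89.03283979   7.        ]
bpen 1585 c 683.1 -88.4 mean [683.5 -87. ] wh 130.2 8.8 long 1.313 pca 1.329
```

View pics/w5.png

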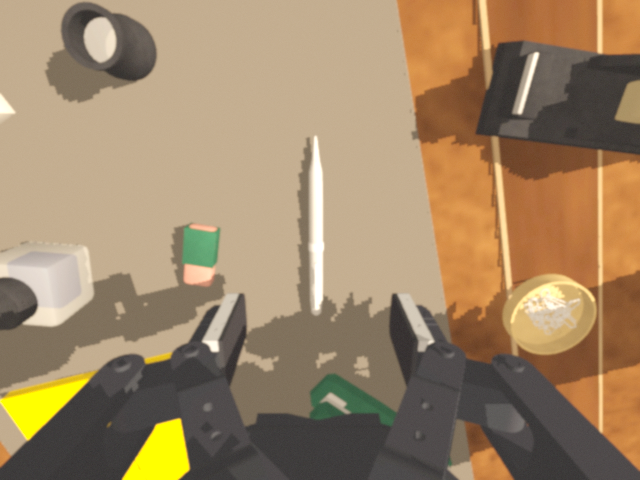

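The picture shows the ball pen at (316,230), aligned between the fingers, with the stapler clear of them.

```bash
python3 -m jog '[{"tx":3.5,"ty":0.5,"tz":40,"ax":0,"ay":0,"az":-0.004,"jaw":-0.5},{"tx":0,"ty":0,"tz":40,"ax":0,"ay":0,"az":0,"jaw":-0.5},{"tx":0,"ty":0,"tz":21.3,"ax":0,"ay":0,"az":0,"jaw":-0.5},{"tx":0,"ty":0,"tz":0,"ax":0,"ay":0,"az":0,"jaw":0},{"tx":0,"ty":0,"tz":0,"ax":0,"ay":0,"az":0,"jaw":1}]' 40; python3 -m jog '[{"tx":0,"ty":0,"tz":0,"ax":0,"ay":0,"az":0,"jaw":1},{"tx":0,"ty":0,"tz":0,"ax":0,"ay":0,"az":0,"jaw":1},{"tx":0,"ty":0,"tz":0,"ax":0,"ay":0,"az":0,"jaw":1},{"tx":0,"ty":0,"tz":0,"ax":0,"ay":0,"az":0,"jaw":1}]'; python3 -m jog '[{"tx":0,"ty":0,"tz":-15,"ax":0,"ay":0,"az":0,"jaw":1},{"tx":0,"ty":0,"tz":-40,"ax":0,"ay":0,"az":0,"jaw":1},{"tx":0,"ty":0,"tz":-45,"ax":0,"ay":0,"az":0,"jaw":1},{"tx":0,"ty":0,"tz":0,"ax":0,"ay":0,"az":0,"jaw":1}]'
python3 - <<'E'
from h import *
a=.018; x,y=467.7+40.5*np.cos(a),-253+40.5*np.sin(a); print(x,y)
plan(x,y,75,a,6)
E
```

```text
time_s: 9.65
eef_pos: [684.1, -86.1, 7.1]
ee_rot: [0.001, 0.788, 0.616, 0.001]
force: [-0.3, -0.5, -0.2]
grip_width: 0.333
grip_force: 0.0
time_s: 10.15
eef_pos: [684.1, -86.2, 7.1]
ee_rot: [0.001, 0.788, 0.615, 0.001]
force: [-1.0, 1.2, 6.6]
grip_width: 0.099
grip_force: 39.9
time_s: 10.65
eef_pos: [685.0, -86.5, 110.6]
ee_rot: [0.003, 0.788, 0.615, 0.002]
force: [0.4, -1.1, -0.4]
grip_width: 0.098
grip_force: 39.2
508.1934391771451 -252.27103936536227
N=6 tx -31.4 ty -25.5 tz 5.9 az -0.0438  (from [685.  -86.5 110.6] -0.245) tilt [ 0.0079 -0.0024]
```

```bash
python3 -m jog '[{"tx":-31.4,"ty":-25.5,"tz":5.9,"ax":0,"ay":0,"az":-0.0438,"jaw":1},{"tx":-31.4,"ty":-25.5,"tz":5.9,"ax":0,"ay":0,"az":-0.0438,"jaw":1},{"tx":-31.4,"ty":-25.5,"tz":5.9,"ax":0,"ay":0,"az":-0.0438,"jaw":1},{"tx":-31.4,"ty":-25.5,"tz":5.9,"ax":0,"ay":0,"az":-0.0438,"jaw":1},{"tx":-31.4,"ty":-25.5,"tz":5.9,"ax":0,"ay":0,"az":-0.0438,"jaw":1}]'; python3 -m jog '[{"tx":-31.4,"ty":-25.5,"tz":5.9,"ax":0,"ay":0,"az":-0.0438,"jaw":1},{"tx":0,"ty":0,"tz":0,"ax":0,"ay":0,"az":0,"jaw":1},{"tx":0,"ty":0,"tz":0,"ax":0,"ay":0,"az":0,"jaw":1}]'
python3 - <<'E'
from h import *
plan(508.2,-251,12,.018,3)
c=cap('wrist')
for r in place_of('ball_pen','wrist')[:2]: print(r,at_z(c,*r['centre'],65))
E
```

```text
time_s: 11.28
eef_pos: [531.7, -221.5, 75.6]
ee_rot: [-0.0, 0.716, 0.698, -0.0]
force: [-0.2, -0.3, 0.2]
grip_width: 0.099
grip_force: 39.2
time_s: 11.65
eef_pos: [506.9, -251.2, 70.0]
ee_rot: [-0.0, 0.701, 0.713, 0.0]
force: [0.5, 0.2, -1.1]
grip_width: 0.102
grip_force: 39.2
N=3 tx 0.1 ty 0.4 tz 19.3 az -0.0002  (from [ 506.9 -251.2   70. ] 0.017) tilt [0.     0.0002]
{'centre': [317.2, 305.7], 'conf': 0.73} [ 507.43071974 -256.4668849    65.        ]
```

```bash
python3 -m jog '[{"tx":2,"ty":1,"tz":30,"ax":0,"ay":0,"az":0,"jaw":1},{"tx":0,"ty":0,"tz":20,"ax":0,"ay":0,"az":0,"jaw":1},{"tx":0,"ty":0,"tz":9,"ax":0,"ay":0,"az":0,"jaw":1},{"tx":0,"ty":0,"tz":0,"ax":0,"ay":0,"az":0,"jaw":1},{"tx":0,"ty":0,"tz":0,"ax":0,"ay":0,"az":0,"jaw":0.5}]'; python3 -m jog '[{"tx":0,"ty":0,"tz":0,"ax":0,"ay":0,"az":0,"jaw":0.5},{"tx":0,"ty":0,"tz":0,"ax":0,"ay":0,"az":0,"jaw":0.5},{"tx":0,"ty":0,"tz":-30,"ax":0,"ay":0,"az":0,"jaw":0.5},{"tx":0,"ty":0,"tz":-60,"ax":0,"ay":0,"az":0,"jaw":-0.5},{"tx":0,"ty":0,"tz":-30,"ax":0,"ay":0,"az":0,"jaw":-0.5}]'
python3 - <<'E'
from h import *
c=cap('wrist');save(c,'w6.png'); im=c['color'].astype(int)
for q,z in(('ball_pen',8),('eraser',2),('ink_bottle',2)):
  for r in place_of(q,'wrist')[:2]: print(q,r,at_z(c,*r['centre'],z))
# top refit of eraser incl. pink end, and tops of bottle cap and loupe
t=cap('top'); P=pts(t)
for nm,roi,zl,zh in(('cap',(328,270,364,304),57,70),('loupe',(268,222,298,252),33,45),('eraser',(335,226,368,250),11,20)):
    u0,v0,u1,v1=roi; Q=P[v0:v1,u0:u1].reshape(-1,3); Q=Q[(Q[:,2]>zl)&(Q[:,2]<zh)]; r=cv2.minAreaRect(Q[:,:2].astype(np.float32)); print(nm,len(Q),r,Q.mean(0))
plan(595,-84,115,0.3,6)
E
```

```text
time_s: 12.38
eef_pos: [508.1, -249.5, 11.4]
ee_rot: [0.001, 0.701, 0.714, 0.0]
force: [1.0, 0.2, 0.9]
grip_width: 0.249
grip_force: 0.0
time_s: 13.0
eef_pos: [508.3, -250.1, 134.0]
ee_rot: [0.002, 0.701, 0.713, 0.0]
force: [-0.0, 0.8, -1.1]
grip_width: 0.671
grip_force: 0.0
ball_pen {'centre': [320.2, 224.8], 'conf': 0.91} [ 511.40288564 -251.55218147    8.        ]
cap 197 ((485.9689636230469, -73.27669525146484), (29.982702255249023, 30.1729679107666), 3.2983970642089844) [485.66776156 -73.58594754  61.87072256]
loupe 83 ((596.7531127929688, 53.306007385253906), (30.622026443481445, 30.20069122314453), 86.65652465820312) [597.14522559  52.3647319   39.32625096]
eraser 196 ((594.099609375, -87.27487182617188), (44.707576751708984, 22.597257614135742), 62.75493621826172) [594.48687213 -87.16950457  14.70455881]
N=6 tx 25.4 ty 18.3 tz 2.5 az -0.0470  (from [ 507.2 -249.3  130. ] 0.018) tilt [-0.0012  0.001 ]
```

View pics/w6.png

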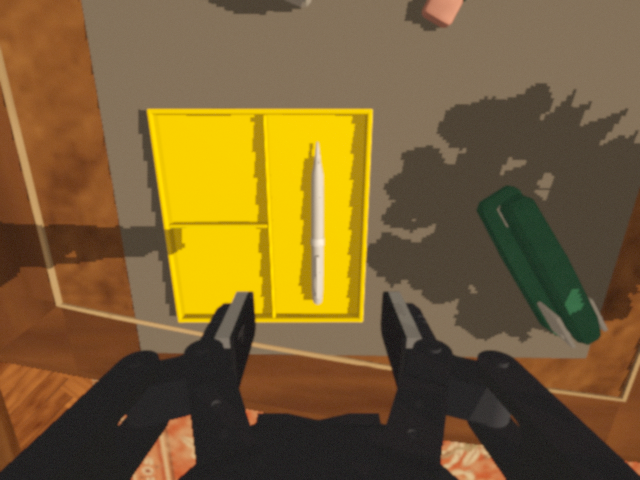

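The ball pen lies in the yellow long compartment at (319,222). Next is the eraser; I'll hover over it and refine its angle.

```bash
python3 - <<'E'
from h import *
plan(594,-87,110,-0.4,6)
E
```

```text
N=6 tx 29.2 ty 10.1 tz 3.3 az 0.0696  (from [ 507.2 -249.3  130. ] 0.018) tilt [-0.0012  0.001 ]
```

```bash
python3 -m jog '[{"tx":29.2,"ty":10.1,"tz":3.3,"ax":0,"ay":0,"az":0.07,"jaw":-0.5},{"tx":29.2,"ty":10.1,"tz":3.3,"ax":0,"ay":0,"az":0.07,"jaw":-0.5},{"tx":29.2,"ty":10.1,"tz":3.3,"ax":0,"ay":0,"az":0.07,"jaw":-0.5},{"tx":29.2,"ty":10.1,"tz":3.3,"ax":0,"ay":0,"az":0.07,"jaw":-0.5},{"tx":29.2,"ty":10.1,"tz":3.3,"ax":0,"ay":0,"az":0.07,"jaw":-0.5}]'; python3 -m jog '[{"tx":29.2,"ty":10.1,"tz":3.3,"ax":0,"ay":0,"az":0.07,"jaw":-0.5},{"tx":0,"ty":0,"tz":0,"ax":0,"ay":0,"az":0,"jaw":-0.5},{"tx":0,"ty":0,"tz":0,"ax":0,"ay":0,"az":0,"jaw":-0.5}]'
python3 - <<'E'
from h import *
c=cap('wrist'); save(c,'w7.png'); P=pts(c)
for r in place_of('eraser','wrist')[:2]: print(r,at_z(c,*r['centre'],2))
m=(P[...,2]>11)&(P[...,2]<20)&(np.hypot(P[...,0]-594,P[...,1]+87)<40)
Q=P[m]; print(len(Q),cv2.minAreaRect(Q[:,:2].astype(np.float32)),Q.mean(0))
hsv=cv2.cvtColor(c['color'],cv2.COLOR_RGB2HSV)
m2=(P[...,2]>11)&(P[...,2]<20); rect(c,'er',m2,(240,120,400,300),15)
plan(594,-87,4,-0.4,3)
E
```

```text
time_s: 13.88
eef_pos: [575.0, -110.4, 112.8]
ee_rot: [-0.001, 0.815, 0.58, -0.001]
force: [0.3, 0.5, -0.6]
grip_width: 0.751
grip_force: 0.0
time_s: 14.25
eef_pos: [593.6, -87.6, 110.2]
ee_rot: [-0.001, 0.834, 0.552, -0.001]
force: [-0.5, -0.5, -0.1]
grip_width: 0.757
grip_force: 0.0
{'centre': [315.3, 227.8], 'conf': 0.59} [593.62301462 -85.26184574   2.        ]
1766 ((595.1593017578125, -85.15110778808594), (45.48896408081055, 21.855159759521484), 65.96173095703125) [595.54071225 -83.55435704  15.08799972]
er 1766 c 595.6 -84.3 mean [595.5 -83.6] wh 45.3 21.9 long 1.156 pca 1.138
N=3 tx 0.3 ty -0.0 tz 35.6 az -0.0009  (from [593.7 -87.9 110.8] -0.403) tilt [-0.0008  0.0001]
```

View pics/w7.png

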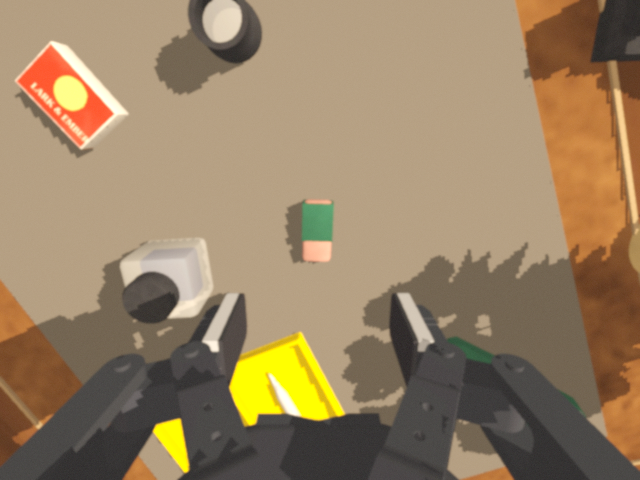

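```bash
python3 -m jog '[{"tx":3,"ty":0.5,"tz":40,"ax":0,"ay":0,"az":0.017,"jaw":-0.5},{"tx":0,"ty":0,"tz":45,"ax":0,"ay":0,"az":0,"jaw":-0.5},{"tx":0,"ty":0,"tz":20.5,"ax":0,"ay":0,"az":0,"jaw":-0.3},{"tx":0,"ty":0,"tz":0,"ax":0,"ay":0,"az":0,"jaw":0},{"tx":0,"ty":0,"tz":0,"ax":0,"ay":0,"az":0,"jaw":1}]' 30; python3 -m jog '[{"tx":0,"ty":0,"tz":0,"ax":0,"ay":0,"az":0,"jaw":1},{"tx":0,"ty":0,"tz":0,"ax":0,"ay":0,"az":0,"jaw":1},{"tx":0,"ty":0,"tz":0,"ax":0,"ay":0,"az":0,"jaw":1}]'; python3 -m jog '[{"tx":0,"ty":0,"tz":-15,"ax":0,"ay":0,"az":0,"jaw":1},{"tx":0,"ty":0,"tz":-50,"ax":0,"ay":0,"az":0,"jaw":1},{"tx":0,"ty":0,"tz":-50,"ax":0,"ay":0,"az":0,"jaw":1},{"tx":0,"ty":0,"tz":0,"ax":0,"ay":0,"az":0,"jaw":1}]'
python3 - <<'E'
from h import *
plan(431,-296.2,75,.018,7)
E
```

```text
time_s: 14.98
eef_pos: [596.4, -85.2, 6.8]
ee_rot: [0.001, 0.839, 0.544, 0.001]
force: [1.3, -0.4, 0.1]
grip_width: 0.301
grip_force: 0.1
time_s: 15.35
eef_pos: [596.7, -85.1, 7.1]
ee_rot: [0.001, 0.839, 0.545, 0.001]
force: [-0.4, -0.6, 7.1]
grip_width: 0.25
grip_force: 31.2
time_s: 15.85
eef_pos: [597.7, -85.0, 125.7]
ee_rot: [0.003, 0.839, 0.545, 0.003]
force: [-0.7, 0.1, -0.7]
grip_width: 0.249
grip_force: 30.4
N=7 tx -35.1 ty -16.4 tz 7.2 az -0.0624  (from [597.7 -85.  125.7] -0.419) tilt [ 0.0081 -0.0027]
```

```bash
python3 -m jog '[{"tx":-35.1,"ty":-16.4,"tz":5,"ax":0,"ay":0,"az":-0.0624,"jaw":1},{"tx":-35.1,"ty":-16.4,"tz":5,"ax":0,"ay":0,"az":-0.0624,"jaw":1},{"tx":-35.1,"ty":-16.4,"tz":5,"ax":0,"ay":0,"az":-0.0624,"jaw":1},{"tx":-35.1,"ty":-16.4,"tz":5,"ax":0,"ay":0,"az":-0.0624,"jaw":1},{"tx":-35.1,"ty":-16.4,"tz":5,"ax":0,"ay":0,"az":-0.0624,"jaw":1}]'; python3 -m jog '[{"tx":-35.1,"ty":-16.4,"tz":5,"ax":0,"ay":0,"az":-0.0624,"jaw":1},{"tx":-35.1,"ty":-16.4,"tz":5,"ax":0,"ay":0,"az":-0.0624,"jaw":1},{"tx":0,"ty":0,"tz":0,"ax":0,"ay":0,"az":0,"jaw":1},{"tx":0,"ty":0,"tz":0,"ax":0,"ay":0,"az":0,"jaw":1}]'
python3 - <<'E'
from h import *
plan(431,-296.2,10.5,.018,1); print(sense()['grip_width'])
E
```

```text
time_s: 16.48
eef_pos: [465.9, -228.7, 95.3]
ee_rot: [-0.0, 0.743, 0.669, -0.0]
force: [1.0, -1.2, -0.3]
grip_width: 0.246
grip_force: 30.4
time_s: 16.98
eef_pos: [429.1, -295.0, 85.5]
ee_rot: [-0.0, 0.701, 0.713, 0.0]
force: [-0.4, -0.0, -1.2]
grip_width: 0.248
grip_force: 30.4
N=1 tx -1.2 ty 1.9 tz 75.0 az -0.0008  (from [ 429.1 -295.    85.5] 0.017) tilt [-0.0003  0.0006]
0.24834251143794284
```

```bash
python3 -m jog '[{"tx":-1,"ty":2,"tz":40,"ax":0,"ay":0,"az":0,"jaw":1},{"tx":0,"ty":0,"tz":25,"ax":0,"ay":0,"az":0,"jaw":1},{"tx":0,"ty":0,"tz":9,"ax":0,"ay":0,"az":0,"jaw":1},{"tx":0,"ty":0,"tz":0,"ax":0,"ay":0,"az":0,"jaw":1},{"tx":0,"ty":0,"tz":0,"ax":0,"ay":0,"az":0,"jaw":0.2}]'; python3 -m jog '[{"tx":0,"ty":0,"tz":0,"ax":0,"ay":0,"az":0,"jaw":0.2},{"tx":0,"ty":0,"tz":0,"ax":0,"ay":0,"az":0,"jaw":0.2},{"tx":0,"ty":0,"tz":-30,"ax":0,"ay":0,"az":0,"jaw":0.2},{"tx":0,"ty":0,"tz":-60,"ax":0,"ay":0,"az":0,"jaw":-0.6},{"tx":0,"ty":0,"tz":-50,"ax":0,"ay":0,"az":0,"jaw":-0.6}]'
python3 - <<'E'
from h import *
plan(597,53,150,-.35,9)
c=cap('wrist'); save(c,'w8.png')
for r in place_of('eraser','wrist')[:2]: print(r,at_z(c,*r['centre'],5))
E
```

```text
time_s: 17.6
eef_pos: [431.6, -296.9, 12.6]
ee_rot: [0.001, 0.701, 0.713, -0.0]
force: [0.2, 0.3, -0.3]
grip_width: 0.397
grip_force: 0.0
time_s: 18.23
eef_pos: [431.0, -296.7, 153.9]
ee_rot: [0.001, 0.701, 0.713, -0.0]
force: [0.9, -0.7, 0.5]
grip_width: 0.798
grip_force: 0.0
N=9 tx 41.4 ty 12.7 tz 0.4 az 0.0408  (from [ 431.  -296.7  153.9] 0.018) tilt [ 0.0007 -0.0008]
{'centre': [316.6, 219.1], 'conf': 0.8} [ 430.92060712 -299.79043836    5.        ]
```

View pics/w8.png

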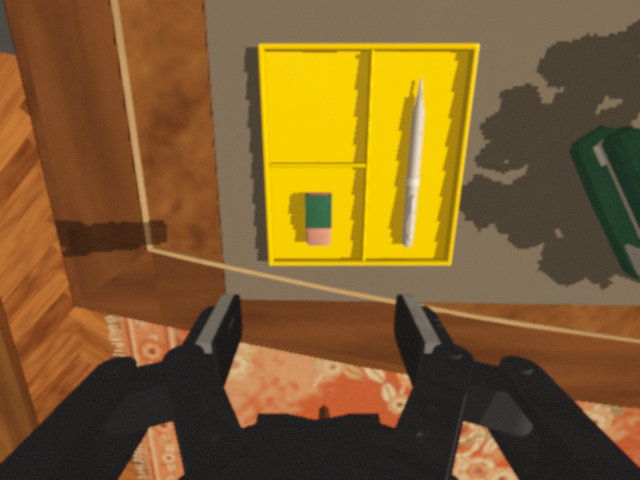

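The eraser lies flat at (318,219) in its own cell. Next is the loupe.

```bash
python3 - <<'E'
from h import *
plan(597,53,130,-0.1,9)
E
```

```text
N=9 tx 39.7 ty 16.9 tz 3.0 az 0.0131  (from [ 432.7 -298.3  157. ] 0.018) tilt [ 0.0068 -0.0074]
```

```bash
python3 -m jog '[{"tx":39.7,"ty":16.9,"tz":3,"ax":0,"ay":0,"az":0.0131,"jaw":-0.7},{"tx":39.7,"ty":16.9,"tz":3,"ax":0,"ay":0,"az":0.0131,"jaw":-0.7},{"tx":39.7,"ty":16.9,"tz":3,"ax":0,"ay":0,"az":0.0131,"jaw":-0.7},{"tx":39.7,"ty":16.9,"tz":3,"ax":0,"ay":0,"az":0.0131,"jaw":-0.7},{"tx":39.7,"ty":16.9,"tz":3,"ax":0,"ay":0,"az":0.0131,"jaw":-0.7}]'; python3 -m jog '[{"tx":39.7,"ty":16.9,"tz":3,"ax":0,"ay":0,"az":0.0131,"jaw":-0.7},{"tx":39.7,"ty":16.9,"tz":3,"ax":0,"ay":0,"az":0.0131,"jaw":-0.7},{"tx":39.7,"ty":16.9,"tz":3,"ax":0,"ay":0,"az":0.0131,"jaw":-0.7},{"tx":39.7,"ty":16.9,"tz":3,"ax":0,"ay":0,"az":0.0131,"jaw":-0.7},{"tx":0,"ty":0,"tz":0,"ax":0,"ay":0,"az":0,"jaw":-0.7}]'
python3 - <<'E'
from h import *
c=cap('wrist'); save(c,'w9.png'); P=pts(c)
for r in place_of('loupe','wrist')[:2]: print(r,at_z(c,*r['centre'],2))
m=(P[...,2]>34)&(P[...,2]<46)&(np.hypot(P[...,0]-592,P[...,1]-52)<40)
Q=P[m][:,:2].astype(np.float32); print(len(Q),cv2.minEnclosingCircle(Q),cv2.minAreaRect(Q))
m=(P[...,2]>8)&(P[...,2]<46)&(np.hypot(P[...,0]-592,P[...,1]-52)<40)
Q=P[m][:,:2].astype(np.float32); print(len(Q),cv2.minEnclosingCircle(Q),cv2.minAreaRect(Q))
print(yaw()[:2])
E
```

```text
time_s: 18.95
eef_pos: [517.4, -97.5, 135.9]
ee_rot: [-0.0, 0.724, 0.69, -0.0]
force: [0.2, -0.4, 0.6]
grip_width: 0.85
grip_force: 0.0
time_s: 19.58
eef_pos: [595.4, 57.2, 123.3]
ee_rot: [-0.001, 0.741, 0.672, -0.0]
force: [-0.9, -0.7, 0.7]
grip_width: 0.853
grip_force: 0.0
{'centre': [322.2, 230.3], 'conf': 0.75} [599.20169506  52.58718211   2.        ]
817 ((596.8801879882812, 55.142635345458984), 16.25265884399414) ((597.1478881835938, 55.18680191040039), (32.0014533996582, 31.175317764282227), 83.04248046875)
2248 ((596.9102783203125, 55.75941467285156), 17.855131149291992) ((596.8345336914062, 56.50008773803711), (34.06629943847656, 33.678565979003906), 47.04967498779297)
(np.float64(-0.09962806424347144), array([594.9207682 ,  54.85864404, 123.80801185]))
```

View pics/w9.png

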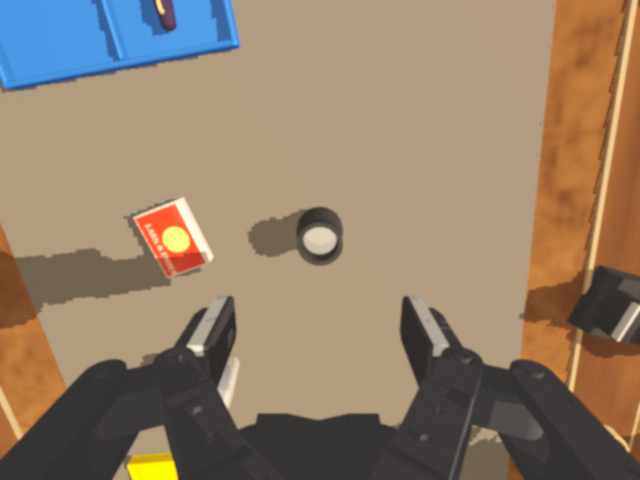

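```bash
python3 -m jog '[{"tx":0,"ty":2,"tz":45,"ax":0,"ay":0,"az":0,"jaw":-0.6},{"tx":0,"ty":0,"tz":45,"ax":0,"ay":0,"az":0,"jaw":-0.6},{"tx":0,"ty":0,"tz":25,"ax":0,"ay":0,"az":0,"jaw":-0.6},{"tx":0,"ty":0,"tz":4,"ax":0,"ay":0,"az":0,"jaw":-0.2},{"tx":0,"ty":0,"tz":0,"ax":0,"ay":0,"az":0,"jaw":0}]' 30; python3 -m jog '[{"tx":0,"ty":0,"tz":0,"ax":0,"ay":0,"az":0,"jaw":1},{"tx":0,"ty":0,"tz":0,"ax":0,"ay":0,"az":0,"jaw":1},{"tx":0,"ty":0,"tz":0,"ax":0,"ay":0,"az":0,"jaw":1}]' 30; python3 -m jog '[{"tx":0,"ty":0,"tz":-15,"ax":0,"ay":0,"az":0,"jaw":1},{"tx":0,"ty":0,"tz":-50,"ax":0,"ay":0,"az":0,"jaw":1},{"tx":0,"ty":0,"tz":-60,"ax":0,"ay":0,"az":0,"jaw":1},{"tx":0,"ty":0,"tz":0,"ax":0,"ay":0,"az":0,"jaw":1}]'
python3 - <<'E'
from h import *
a=.018; x,y=467.7-37.5*np.cos(a)-42.5*np.sin(a),-253-37.5*np.sin(a)+42.5*np.cos(a); print(x,y)
plan(x,y,100,a,7)
E
```

```text
time_s: 20.3
eef_pos: [597.7, 54.1, 6.5]
ee_rot: [0.0, 0.742, 0.671, 0.0]
force: [-0.9, -0.2, 0.4]
grip_width: 0.498
grip_force: 0.0
time_s: 20.68
eef_pos: [598.2, 54.4, 7.2]
ee_rot: [0.001, 0.742, 0.671, 0.001]
force: [-0.1, -2.3, 6.9]
grip_width: 0.393
grip_force: 30.5
time_s: 21.18
eef_pos: [599.5, 54.8, 136.5]
ee_rot: [0.004, 0.742, 0.671, 0.003]
force: [0.5, 0.0, -1.4]
grip_width: 0.389
grip_force: 30.2
429.44111614530755 -211.1818483646975
N=7 tx -39.2 ty -22.4 tz 5.2 az -0.0168  (from [599.5  54.8 136.5] -0.100) tilt [ 0.0101 -0.0009]
```

```bash
python3 -m jog '[{"tx":-39.2,"ty":-22.4,"tz":2,"ax":0,"ay":0,"az":-0.0168,"jaw":1},{"tx":-39.2,"ty":-22.4,"tz":2,"ax":0,"ay":0,"az":-0.0168,"jaw":1},{"tx":-39.2,"ty":-22.4,"tz":2,"ax":0,"ay":0,"az":-0.0168,"jaw":1},{"tx":-39.2,"ty":-22.4,"tz":2,"ax":0,"ay":0,"az":-0.0168,"jaw":1},{"tx":-39.2,"ty":-22.4,"tz":2,"ax":0,"ay":0,"az":-0.0168,"jaw":1}]'; python3 -m jog '[{"tx":-39.2,"ty":-22.4,"tz":2,"ax":0,"ay":0,"az":-0.0168,"jaw":1},{"tx":-39.2,"ty":-22.4,"tz":2,"ax":0,"ay":0,"az":-0.0168,"jaw":1},{"tx":0,"ty":0,"tz":0,"ax":0,"ay":0,"az":0,"jaw":1},{"tx":0,"ty":0,"tz":0,"ax":0,"ay":0,"az":0,"jaw":1}]'
python3 - <<'E'
from h import *
plan(429.4,-211.2,10.5,.018,1); print(sense()['grip_width'])
E
```

```text
time_s: 21.8
eef_pos: [471.4, -134.2, 120.6]
ee_rot: [-0.0, 0.713, 0.702, 0.0]
force: [-0.2, -0.5, -0.5]
grip_width: 0.394
grip_force: 30.2
time_s: 22.3
eef_pos: [427.2, -210.9, 116.6]
ee_rot: [-0.0, 0.701, 0.713, 0.0]
force: [0.5, 0.6, -1.1]
grip_width: 0.392
grip_force: 30.2
N=1 tx -0.3 ty 2.2 tz 106.1 az -0.0008  (from [ 427.2 -210.9  116.6] 0.017) tilt [-0.0001  0.0004]
0.39164636729675156
```

```bash
python3 -m jog '[{"tx":0,"ty":2.2,"tz":45,"ax":0,"ay":0,"az":0,"jaw":1},{"tx":0,"ty":0,"tz":40,"ax":0,"ay":0,"az":0,"jaw":1},{"tx":0,"ty":0,"tz":16,"ax":0,"ay":0,"az":0,"jaw":1},{"tx":0,"ty":0,"tz":4.6,"ax":0,"ay":0,"az":0,"jaw":1},{"tx":0,"ty":0,"tz":0,"ax":0,"ay":0,"az":0,"jaw":1}]'; python3 -m jog '[{"tx":0,"ty":0,"tz":0,"ax":0,"ay":0,"az":0,"jaw":0},{"tx":0,"ty":0,"tz":0,"ax":0,"ay":0,"az":0,"jaw":0},{"tx":0,"ty":0,"tz":-25,"ax":0,"ay":0,"az":0,"jaw":0},{"tx":0,"ty":0,"tz":-60,"ax":0,"ay":0,"az":0,"jaw":-0.4},{"tx":0,"ty":0,"tz":-60,"ax":0,"ay":0,"az":0,"jaw":-1}]'
python3 - <<'E'
from h import *
c=cap('wrist'); save(c,'w10.png')
for r in place_of('loupe','wrist')[:2]: print(r,at_z(c,*r['centre'],5))
t=cap('top'); P=pts(t); im=t['color'].astype(int)
for zl,zh in((57,70),(38,57)):
    Q=P[265:306,322:368].reshape(-1,3); Q=Q[(Q[:,2]>zl)&(Q[:,2]<zh)]; print(len(Q),cv2.minAreaRect(Q[:,:2].astype(np.float32)))
plan(486,-73,150,.0,4)
E
```

```text
time_s: 22.92
eef_pos: [429.9, -211.0, 11.4]
ee_rot: [0.0, 0.701, 0.714, 0.0]
force: [0.5, -0.2, -0.5]
grip_width: 0.392
grip_force: 30.2
time_s: 23.55
eef_pos: [429.1, -211.2, 158.0]
ee_rot: [0.0, 0.701, 0.713, -0.0]
force: [1.1, -0.6, -0.6]
grip_width: 0.887
grip_force: 0.0
{'centre': [317.6, 215.1], 'conf': 0.76} [ 429.73445674 -211.67470718    5.        ]
193 ((486.05816650390625, -73.27964782714844), (29.922168731689453, 30.363882064819336), 89.54564666748047)
322 ((486.0689697265625, -73.76924133300781), (45.737693786621094, 46.168453216552734), 70.89751434326172)
N=4 tx 34.6 ty 14.3 tz 2.2 az 0.0044  (from [ 430.4 -212.1  159. ] 0.017) tilt [ 0.0051 -0.0043]
```

View pics/w10.png

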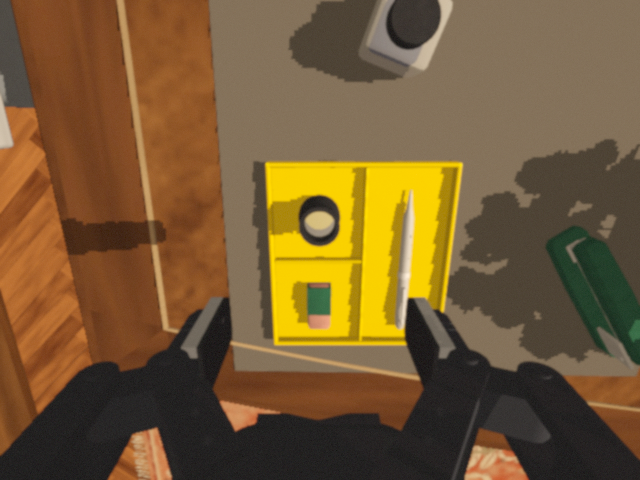

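The yellow kit is complete: loupe upright at (320,220), eraser at (319,304), pen at (406,262). The bottle stands turned by about -0.33 rad at (408,35).

```bash
python3 - <<'E'
from h import *
plan(486,-73.5,145,-0.333,4)
E
```

```text
N=4 tx 36.2 ty 9.9 tz 3.5 az 0.0876  (from [ 430.4 -212.1  159. ] 0.017) tilt [ 0.0051 -0.0043]
```

```bash
python3 -m jog '[{"tx":36.2,"ty":9.9,"tz":2,"ax":0,"ay":0,"az":0.0876,"jaw":-1},{"tx":36.2,"ty":9.9,"tz":2,"ax":0,"ay":0,"az":0.0876,"jaw":-1},{"tx":36.2,"ty":9.9,"tz":2,"ax":0,"ay":0,"az":0.0876,"jaw":-1},{"tx":36.2,"ty":9.9,"tz":2,"ax":0,"ay":0,"az":0.0876,"jaw":-1},{"tx":0,"ty":0,"tz":0,"ax":0,"ay":0,"az":0,"jaw":-1}]'; python3 -m jog '[{"tx":0,"ty":0,"tz":0,"ax":0,"ay":0,"az":0,"jaw":-1}]'
python3 - <<'E'
from h import *
c=cap('wrist'); save(c,'w11.png'); P=pts(c)
for zl,zh in((57,70),(38,57)):
    m=(P[...,2]>zl)&(P[...,2]<zh)&(np.hypot(P[...,0]-486,P[...,1]+73)<50); Q=P[m][:,:2].astype(np.float32); print(len(Q),cv2.minAreaRect(Q))
plan(486,-73.5,14,-0.333,1)
E
```

```text
time_s: 24.32
eef_pos: [484.9, -70.8, 146.7]
ee_rot: [-0.001, 0.814, 0.581, -0.001]
force: [-0.2, -0.2, -0.7]
grip_width: 0.996
grip_force: 0.0
time_s: 24.45
eef_pos: [484.4, -72.9, 147.3]
ee_rot: [-0.001, 0.814, 0.58, -0.0]
force: [-0.3, -0.5, -0.1]
grip_width: 0.998
grip_force: 0.0
1562 ((486.12042236328125, -71.48753356933594), (31.318592071533203, 30.775508880615234), 68.98933410644531)
2031 ((485.93890380859375, -71.52836608886719), (46.24057388305664, 46.02558517456055), 70.17337799072266)
N=1 tx 0.2 ty 1.6 tz 133.5 az -0.0001  (from [484.4 -73.2 147.5] -0.333) tilt [-0.0011  0.0003]
```

View pics/w11.png

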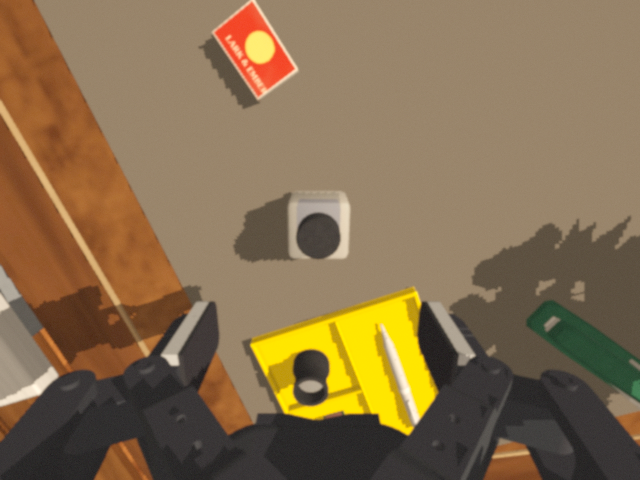

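```bash
python3 -m jog '[{"tx":1.5,"ty":1.2,"tz":40,"ax":0,"ay":0,"az":0,"jaw":-1},{"tx":0,"ty":0,"tz":45,"ax":0,"ay":0,"az":0,"jaw":-1},{"tx":0,"ty":0,"tz":35,"ax":0,"ay":0,"az":0,"jaw":-1},{"tx":0,"ty":0,"tz":12,"ax":0,"ay":0,"az":0,"jaw":-1},{"tx":0,"ty":0,"tz":0,"ax":0,"ay":0,"az":0,"jaw":-0.4}]' 40; python3 -m jog '[{"tx":0,"ty":0,"tz":0,"ax":0,"ay":0,"az":0,"jaw":1},{"tx":0,"ty":0,"tz":0,"ax":0,"ay":0,"az":0,"jaw":1},{"tx":0,"ty":0,"tz":0,"ax":0,"ay":0,"az":0,"jaw":1}]' 40; python3 -m jog '[{"tx":0,"ty":0,"tz":-10,"ax":0,"ay":0,"az":0,"jaw":1},{"tx":0,"ty":0,"tz":-25,"ax":0,"ay":0,"az":0,"jaw":1},{"tx":0,"ty":0,"tz":-25,"ax":0,"ay":0,"az":0,"jaw":1},{"tx":0,"ty":0,"tz":-10,"ax":0,"ay":0,"az":0,"jaw":1}]'
python3 - <<'E'
from h import *
a=.068; x,y=469.3-37.5*np.cos(a)+42.5*np.sin(a),267.3-37.5*np.sin(a)-42.5*np.cos(a); print(x,y)
plan(x,y,84,a,9)
E
```

```text
time_s: 25.12
eef_pos: [486.5, -72.1, 16.1]
ee_rot: [-0.0, 0.815, 0.58, -0.0]
force: [-0.7, 0.1, 0.1]
grip_width: 0.818
grip_force: 0.0
time_s: 25.5
eef_pos: [487.4, -72.0, 17.4]
ee_rot: [0.001, 0.814, 0.58, 0.001]
force: [-1.9, -1.0, 7.1]
grip_width: 0.532
grip_force: 41.9
time_s: 26.0
eef_pos: [487.0, -71.7, 87.7]
ee_rot: [0.001, 0.814, 0.58, 0.001]
force: [-0.3, 0.1, -1.5]
grip_width: 0.528
grip_force: 41.4
434.7744398849604 222.35018688867788
N=9 tx 31.6 ty -10.8 tz 0.4 az -0.0445  (from [487.  -71.7  87.7] -0.333) tilt [ 0.0023 -0.0009]
```

```bash
python3 -m jog '[{"tx":18,"ty":-6,"tz":0,"ax":0,"ay":0,"az":-0.0445,"jaw":1},{"tx":31.6,"ty":-10.8,"tz":0,"ax":0,"ay":0,"az":-0.0445,"jaw":1},{"tx":31.6,"ty":-10.8,"tz":0,"ax":0,"ay":0,"az":-0.0445,"jaw":1},{"tx":31.6,"ty":-10.8,"tz":0,"ax":0,"ay":0,"az":-0.0445,"jaw":1},{"tx":31.6,"ty":-10.8,"tz":0,"ax":0,"ay":0,"az":-0.0445,"jaw":1}]'; python3 -m jog '[{"tx":31.6,"ty":-10.8,"tz":0,"ax":0,"ay":0,"az":-0.0445,"jaw":1},{"tx":31.6,"ty":-10.8,"tz":0,"ax":0,"ay":0,"az":-0.0445,"jaw":1},{"tx":31.6,"ty":-10.8,"tz":0,"ax":0,"ay":0,"az":-0.0445,"jaw":1},{"tx":31.6,"ty":-10.8,"tz":0,"ax":0,"ay":0,"az":-0.0445,"jaw":1},{"tx":13,"ty":-5,"tz":0,"ax":0,"ay":0,"az":0,"jaw":1}]';  python3 -m jog '[{"tx":0,"ty":0,"tz":0,"ax":0,"ay":0,"az":0,"jaw":1},{"tx":0,"ty":0,"tz":0,"ax":0,"ay":0,"az":0,"jaw":1}]'
python3 - <<'E'
from h import *
plan(434.8,222.4,20.6,.068,1)
c=cap('wrist'); 
for q in('ink_bottle','fountain_pen'):
  for r in place_of(q,'wrist')[:2]: print(q,r,at_z(c,*r['centre'],75 if q[0]=='i' else 8))
t=cap('top'); hsv=cv2.cvtColor(t['color'],cv2.COLOR_RGB2HSV).astype(int)
save(c,'w12.png')
E
```

```text
time_s: 26.62
eef_pos: [471.3, 82.1, 85.0]
ee_rot: [-0.001, 0.744, 0.668, -0.001]
force: [0.9, -0.3, -1.7]
grip_width: 0.529
grip_force: 41.4
time_s: 27.25
eef_pos: [427.3, 222.4, 85.1]
ee_rot: [-0.001, 0.682, 0.732, -0.001]
force: [0.6, -0.3, -1.6]
grip_width: 0.532
grip_force: 41.3
time_s: 27.5
eef_pos: [429.2, 220.0, 85.8]
ee_rot: [-0.0, 0.683, 0.73, -0.0]
force: [-0.1, 0.0, -1.4]
grip_width: 0.531
grip_force: 41.3
N=1 tx 2.0 ty 5.8 tz 65.2 az -0.0012  (from [429.2 220.   85.8] 0.067) tilt [-0.0002 -0.0002]
ink_bottle {'centre': [317.3, 285.6], 'conf': 0.94} [429.4401587  222.54485565  75.        ]
fountain_pen {'centre': [448.9, 176.4], 'conf': 0.79} [509.59702025 270.92026342   8.        ]
```

View pics/w12.png

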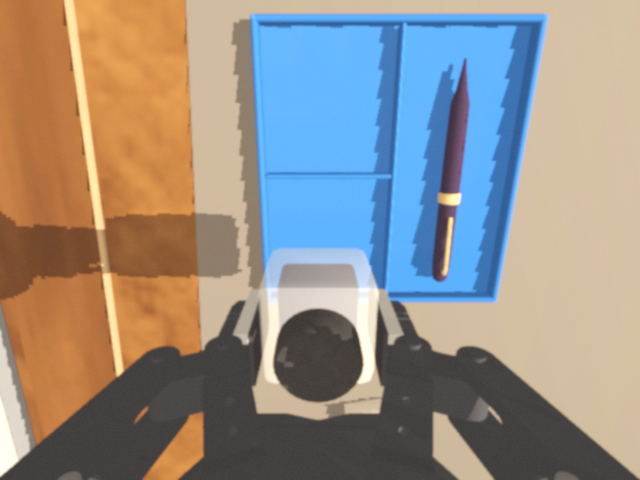

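The bottle is upright in the grip at (317,330), over the blue -y cell.

```bash
python3 -m jog '[{"tx":2,"ty":5.8,"tz":15,"ax":0,"ay":0,"az":0,"jaw":1},{"tx":0,"ty":0,"tz":25,"ax":0,"ay":0,"az":0,"jaw":1},{"tx":0,"ty":0,"tz":17,"ax":0,"ay":0,"az":0,"jaw":1},{"tx":0,"ty":0,"tz":5,"ax":0,"ay":0,"az":0,"jaw":1},{"tx":0,"ty":0,"tz":2.5,"ax":0,"ay":0,"az":0,"jaw":1}]'; python3 -m jog '[{"tx":0,"ty":0,"tz":0,"ax":0,"ay":0,"az":0,"jaw":1},{"tx":0,"ty":0,"tz":0,"ax":0,"ay":0,"az":0,"jaw":1}]'
```

```text
time_s: 28.32
eef_pos: [434.8, 223.0, 21.2]
ee_rot: [-0.0, 0.683, 0.731, -0.0]
force: [0.7, -0.4, -0.8]
grip_width: 0.531
grip_force: 41.3
time_s: 28.58
eef_pos: [434.9, 223.1, 21.9]
ee_rot: [0.0, 0.683, 0.731, 0.0]
force: [0.7, -0.1, -0.5]
grip_width: 0.529
grip_force: 41.3
```

```bash
python3 -m jog '[{"tx":0,"ty":0,"tz":0.7,"ax":0,"ay":0,"az":0,"jaw":1},{"tx":0,"ty":0,"tz":0,"ax":0,"ay":0,"az":0,"jaw":-0.3},{"tx":0,"ty":0,"tz":0,"ax":0,"ay":0,"az":0,"jaw":-0.6},{"tx":0,"ty":0,"tz":0,"ax":0,"ay":0,"az":0,"jaw":-0.6},{"tx":0,"ty":0,"tz":-15,"ax":0,"ay":0,"az":0,"jaw":-0.6}]'; python3 -m jog '[{"tx":0,"ty":0,"tz":-40,"ax":0,"ay":0,"az":0,"jaw":-0.6},{"tx":0,"ty":0,"tz":-60,"ax":0,"ay":0,"az":0,"jaw":-1},{"tx":0,"ty":0,"tz":-60,"ax":0,"ay":0,"az":0,"jaw":-1},{"tx":0,"ty":0,"tz":0,"ax":0,"ay":0,"az":0,"jaw":-1},{"tx":0,"ty":0,"tz":0,"ax":0,"ay":0,"az":0,"jaw":-1}]'
python3 - <<'E'
from h import *
c=cap('wrist'); P=pts(c)
for zl,zh in((55,73),(40,55)):
    m=(P[...,2]>zl)&(P[...,2]<zh)&(np.hypot(P[...,0]-435,P[...,1]-223)<50); Q=P[m]; print(len(Q),cv2.minAreaRect(Q[:,:2].astype(np.float32)),np.median(Q[:,2]))
t=cap('top'); save(t,'top1.png'); P=pts(t); print(np.median(P[175:192,165:178,2]))
for q in ['match_box','stapler','card_case']:
    print(q,[x['centre'] for x in place_of(q,'top')[:1]])
E
```

```text
time_s: 29.2
eef_pos: [434.1, 222.9, 35.8]
ee_rot: [-0.001, 0.683, 0.731, -0.001]
force: [-0.3, -0.3, 0.2]
grip_width: 0.799
grip_force: 0.0
time_s: 29.82
eef_pos: [434.2, 222.9, 195.7]
ee_rot: [-0.0, 0.683, 0.731, -0.0]
force: [-0.1, 0.9, 0.4]
grip_width: 0.998
grip_force: 0.0
1182 ((435.2629089355469, 223.24452209472656), (31.035053253173828, 30.977304458618164), 12.22211742401123) 65.53909190108885
1506 ((435.23162841796875, 223.26907348632812), (46.10833740234375, 45.128665924072266), 3.5101003646850586) 48.765331311192455
15.683104891829998
match_box [[281.5, 289.9]]
stapler [[439.5, 192.3]]
card_case [[168.0, 186.1]]
```

View pics/top1.png

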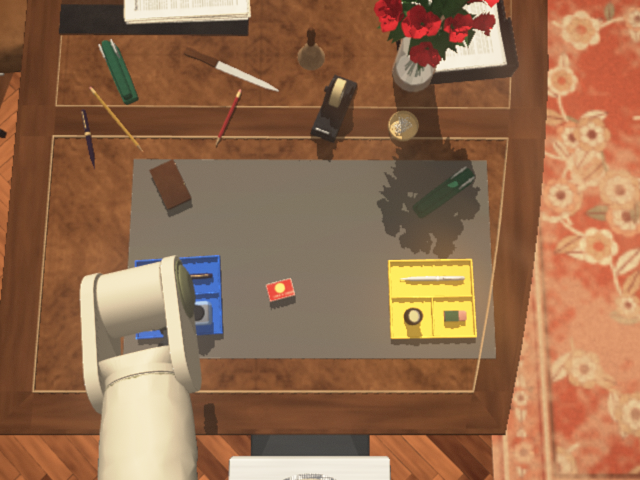

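The top view shows every item in its cell: yellow kit at (413,317), (455,316) and (432,279), bottle at (200,313), fountain pen at (200,276). The match box, stapler and card case have not moved.

```bash
python3 -c "
from rig import *
print(finish_job())"
```

```text
the job is handed in; nothing more can be done
None
```

I made up both desk kits and handed the job in at about 30 s of the 104 s; the judge's result was not reported, but the last pictures show every item in its cell and the match box, stapler and card case unmoved.

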